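# Open the push-and-turn tablet jar at the ampoule inspection bench

### The arm

A 6-joint arm with a two-finger parallel gripper is mounted at the origin on the work surface. World frame = base frame: x ahead of the robot, y to its left, z up, the work surface at z = 0. Lengths are in m, angles in rad, forces in N, time in s.
With the tool pointing down it reaches from about 0.425 to 1.125 m from the base axis. Payload 14.9 kg.
Tool frame: the origin (TCP) lies at the centre of the arm's flange, where the gripper is bolted on; the fingertips stand 191 mm ahead of it and the grasp point (between the pads) lies 172 mm ahead of it (tips_ahead is the z of the fingertips in the tool frame, in m); z points along the fingers, y is the line along which they close (so a half turn about z gives the same grasp; the last joint's range is limited). The gripper opens to 91 mm and grips with 3 to 60 N. Pads are 32 mm wide; open, the fingers measure 118 mm over their backs; the gripper's body (76 mm by 178 mm) begins 60 mm behind the grasp point.
Start: joints at [1.172, 0.379, 1.734, -0, 1.028, -0.033], TCP at [0.25, 0.654, 0.405] pointing down, gripper open.
Joint ranges: [-2.77, 2.77], [-0.74, 2.19], [0, 2.66], [-1.06, 4.2], [0.31, 2.87], [-3.08, 3.08]. Speed limits (rad/s): [1.89, 1.89, 2.39, 3.14, 3.14, 3.14].

### API

Orientations are given as a 3x3 rotation matrix whose columns are the frame's x, y, z axes.
In Python, from plant import get_state, camera, get_calibration, job_done, silhouettes, tips_ahead gives the robot as it stands.
- The arm moves only by the tool play_rows, never from a script. Its argument "deltas" is a list of rows, each a list of 5 numbers: the closure, from -1 (fully open) to 1 (shut), then the shift along the tool's x, y, z as a fraction of full scale, then the turn about the tool's z as a fraction of full scale. A call has 1 to 12 rows; each row shifts and turns the commanded pose from where the row before left it, along the tool's axes as they then stand; what a row does not reach is not made up. Full scale, the value 1, is 0.025 m for a shift and 5 degrees for a turn. A row lasts 1/8 s, in which the tool goes at most 62.5 mm and 10.7 degrees, less where a joint would pass 70% of its speed; a pose out of reach is approached as far as the arm can. A call with a number of a shift or a turn outside -1 to 1 is refused whole. A call with a gripper value outside its range is refused whole. The fingers move at their own pace and stop on an object; "force" is the grip in N (left out, the last holds). Time passes only in rows, so rows that do not move let the fingers close. It gives the time, the measured TCP pose, the force, the opening and the grip force at its end, in the units of the state.
- get_state(): the state, without advancing time (a new reading comes with each control period).
- camera(name): name is "side" or "top"; returns the picture (420x560x3 uint8, blue, green, red); there is no depth.
- get_calibration(name): a dict with "mtx" (3x3 intrinsics, pixels), "extrinsics" (4x4, takes a point from camera to world coordinates). Camera axes: x right, y up, looking along -z (the intrinsics and any distortion apply to the point x, -y, -z); pixel columns grow to the right and rows downward; lengths in m; the calibration is good to about 2 mm. A picture is of the moment at which its call begins. get_calibration takes no time and is no camera call.
- job_done(): hands the job in; it is judged then, once.
Trained networks look in the newest picture that a camera, given by its name, has taken for a name from the list of things; names that differ only in an ending like _2 or _b are one class to them, and where a whole thing is asked for, a point or a joint stands for the part that bears it (a point fixed in the world has none). Each returns a list of dicts, best first, with "conf" (0 to 1); they miss things now and then, are a little off and sometimes report something else, mostly with a low value. They report only what shows in the picture. A call takes as long as a camera call. They do not tell look-alikes from the thing itself.
- silhouettes(label, camera): "region" (420x560 bool, what is visible of it) and "bbox" ([left, top, right, bottom] in pixels, round what is visible of it).
The state is a dict: "time": time; "qpos": joint angles; "qvel": joint speeds; "effort": joint torques, N m; "position": TCP position; "tcp_rot": TCP orientation; "contact_force": force on the tool from outside, world axes, zero at the start; "moment": the same for the moment, N m; "grip_width": finger opening in m; "grasp_force": force on a finger pad.
Only numpy, scipy, OpenCV 4.12 (cv2) and the standard library are available. Lean on these libraries where they do the work, as an engineer would, in place of code of your own. Each camera call takes 0.05 s, during which the arm holds its last target. There are 200 camera calls.

### The job

Open the disinfectant-tablet jar with the orange push-and-turn safety cap that stands in the steel caddy: press the cap down against its spring, twist it anticlockwise (seen from above) while it is down until it is free, and lift it straight off. Finish still gripping the cap, held level over the open mouth with its underside about 8 cm above the rim, so that a tablet can be taken out and the cap never touches the bench. Leave the jar standing in its bay, and do not disturb the blue-capped jar beside it or the other things on the bench.

Things in the scene. Friction and masses are not known exactly. Their poses are not given: they have to be found in the camera images.
- cap: Orange ribbed push-and-turn cap, an upright cylinder 55 mm in diameter, 38 mm tall, three white arrows on its flat top; loose, 28 to 42 g. Origin: centre of its open underside; z along its axis, up. Its x axis is parallel to the jar's x when locked. Locked by inner lugs under hooks on the jar's neck: it cannot be pulled off, nor turned more than about 5 degrees. Play on the neck 2 mm all round.
- cap_top (a point): Centre of the cap's flat top (cap z = 38 mm). Pushed down at least 5 mm from rest (its underside meets the jar's shoulder at 7 mm), the cap can be turned anticlockwise seen from above; after about 62 degrees (50 to 72 will do, then a stop ends the turn) the lugs stand in the gaps and it lifts straight off. It does not turn clockwise.
- liner (a joint): How far the spring liner inside the cap is pushed into the cap (m): about 0 with the cap on and locked, 0.007 with the cap pressed fully down on the jar, -0.002 with the cap off. Spring: about 7 N at 0, 13 N at 0.007.
- jar: White square plastic tablet jar with yellow labels, 70 x 70 mm, 100 mm up to its flat shoulder; round neck on top up to 130 mm, 32 mm in diameter, 44 mm over its hooks; loose, 0.28 to 0.52 kg, in a bay of the caddy whose walls keep it from turning. Origin: centre of its underside; z up. The closed cap's underside is at z = 107 mm, its top at 145 mm.
- jar_mouth (a point): Centre of the tablet jar's open mouth, at the rim of the neck (jar z = 130 mm).
- caddy: Steel sheet caddy screwed to the bench, 80 mm (x) by 212 mm (y), walls 45 mm high, with a square bay, 74 mm inside, at y = +66 mm and one at y = -66 mm, and a small low carton between them. Origin: centre of its underside on the bench; the bays' floor is at z = 4 mm. Either jar may stand in either bay.
- salt_jar: White square jar with green labels and a plain blue screw cap 60 mm in diameter, 130 mm tall in all, standing in the other bay: leave it alone. Origin: centre of its underside.
- ampoule_tray: Perforated steel tray full of amber ampoules on a cream plank, 280 x 180 mm, 107 mm tall, fixed. Origin: centre of its underside.
- reject_box: Shallow red plastic box with three ampoules lying in it, 100 x 140 x 35 mm, loose. Origin: centre of its underside.
- magnifier: Hand magnifier lying flat, lens 83 mm in diameter, black handle 90 mm long towards its -x, loose. Origin: under the lens's centre.
- lux_meter: Yellow light meter lying flat, 130 x 62 x 24 mm, with a white sensor dome, loose. Origin: centre of its underside.
- wash_bottle: Clear round bottle with a red cap, 64 mm in diameter, 170 mm tall, loose. Origin: centre of its underside.
- tally: Round steel hand tally counter, 46 mm in diameter, 31 mm tall, loose. Origin: centre of its underside.
There are look-alikes about, which are no part of the job. What is meant by the cap is not purple or red, and is the larger of those in its own colour.

How it is judged:
By the outcome, as a careful person would: the job done as asked, in the order asked, and still so for the second after the job is handed in, while the arm keeps its last pose, push and grip.
It also fails if it takes over 35 s, if anything falls off the work surface, if the arm or the gripper's body presses on something with over 40 N, if the wrist force passes 120 N, or if a joint passes its speed limit or range.

## Working session

There is one attempt and no reset: what is moved stays moved. The work goes in short steps, Python scripts to look and compute and a tool call to move; the robot and the scene stay as the last step left them, time stands still between calls to the robot, and variables do not carry over. Pictures are saved under pics/ and viewed, at most 10 in all, crops included, and the job is handed in when it is done.

Besides the shell and the picture viewer there is one more tool, called after "Request:" as a command line: name --pt "numbers of a row" for each row, then --argument value for the rest. play_rows: Moves the arm, as the interface text tells. Its arguments: {"type":"object","properties":{"deltas":{"type":"array","items":{"type":"array","items":{"type":"number","minimum":-1,"maximum":1}}},"force":{"type":"number"}},"required":["deltas"]}

```bash
mkdir -p pics; cat > h.py <<'E'
import numpy as np, cv2
from plant import *
E
python3 - <<'E'
from h import *
ims=[]
for c in("top","side"):
    im=camera(c); cv2.imwrite(f"pics/{c}0.png",im)
    k=get_calibration(c); print(c,k)
    for l in("cap","jar","salt_jar","caddy"):
        for d in silhouettes(l,c)[:4]:
            m=d["region"]; ys,xs=np.nonzero(m); print(l,round(d["conf"],2),d["bbox"],xs.mean().round(1),ys.mean().round(1),len(xs))
s=get_state(); print(s["position"],s["tcp_rot"],s["time"],s["contact_force"],s["grip_width"],tips_ahead)
E
```

```text
top {'mtx': array([[422.01074214,   0.        , 281.074513  ],
       [  0.        , 422.01074214, 212.72151667],
       [  0.        ,   0.        ,   1.        ]]), 'extrinsics': array([[-0.00315548,  0.99722558, -0.07437187,  0.46691321],
       [-0.99996951, -0.00367792, -0.00688874,  0.00254489],
       [-0.00714316,  0.07434787,  0.99720678,  1.37057963],
       [ 0.        ,  0.        ,  0.        ,  1.        ]])}
cap 0.85 [198.1, 258.2, 221.1, 278.2] 210.1 268.8 266
cap 0.6 [208.8, 217.8, 225.9, 234.5] 215.7 226.4 304
cap 0.59 [241.1, 264.9, 254.4, 279.9] 246.6 271.3 153
cap 0.56 [218.9, 190.2, 235.0, 202.4] 226.6 193.1 115
jar 0.61 [207.8, 215.0, 231.0, 239.9] 222.7 227.5 320
jar 0.33 [409.3, 190.9, 442.0, 217.2] 422.5 202.9 592
salt_jar 0.61 [247.2, 217.4, 275.5, 239.6] 261.4 229.3 580
salt_jar 0.58 [346.8, 154.6, 375.0, 203.3] 359.9 168.6 658
caddy 0.66 [210.0, 208.5, 274.4, 247.1] 242.3 229.6 962
side {'mtx': array([[436.90076963,   0.        , 280.89180708],
       [  0.        , 436.90076963, 204.63486856],
       [  0.        ,   0.        ,   1.        ]]), 'extrins
[... 249 characters left out ...]
)}
cap 0.76 [318.8, 308.7, 345.2, 340.7] 331.1 323.3 639
cap 0.72 [334.7, 270.6, 353.5, 292.4] 344.5 280.8 294
cap 0.71 [265.5, 251.4, 292.1, 286.7] 279.5 270.5 694
cap 0.56 [227.9, 269.2, 244.0, 287.9] 234.8 277.9 256
jar 0.9 [261.1, 270.8, 296.5, 310.1] 278.9 290.9 847
salt_jar 0.63 [280.7, 211.2, 317.0, 257.9] 297.8 235.5 1278
caddy 0.94 [251.3, 234.3, 322.5, 319.4] 292.0 283.5 1578
caddy 0.55 [280.2, 213.0, 317.3, 257.0] 297.8 235.6 1329
[0.25036888 0.6536785  0.40469128] [[-9.33845360e-01  3.57677002e-01 -7.27476968e-05]
 [ 3.57677009e-01  9.33845354e-01 -1.14313779e-04]
 [ 2.70476888e-05 -1.32771571e-04 -9.99999991e-01]] 0.5 [0.46560337 0.87578376 0.0693365 ] 0.09127005876948074 0.1908
```

```bash
python3 - <<'E'
import cv2,numpy as np
a=cv2.imread("pics/top0.png")[140:300,170:450];b=cv2.imread("pics/side0.png")[190:350,190:380]
cv2.imwrite("pics/t1.png",cv2.resize(a,None,fx=2.8,fy=2.8,interpolation=2));cv2.imwrite("pics/s1.png",cv2.resize(b,None,fx=3.6,fy=3.6,interpolation=2))
E
```

```text
(no output)
```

View pics/t1.png

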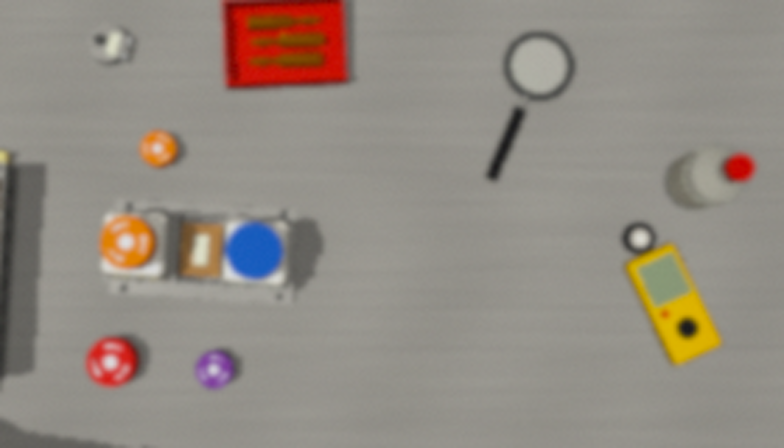

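View pics/s1.png

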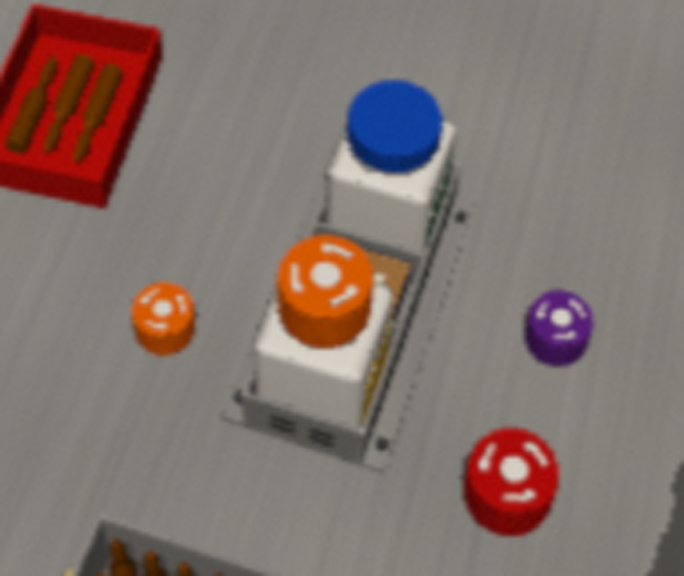

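View pics/side0.png

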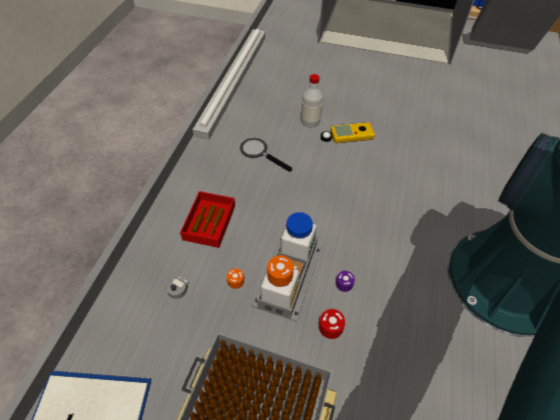

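The target is the orange cap on the yellow-label jar in the caddy's +y bay: about (215,226) in the top view and (279,270) in the side view. The smaller orange cap on the bench, at top (227,193), is a look-alike, as are the red and purple ones. Next I fit a cylinder silhouette in both views.

```bash
cat >> h.py <<'E'
from scipy.optimize import least_squares
def proj(P,c):
    k=get_calibration(c);T=np.linalg.inv(k["extrinsics"]);q=np.asarray(P)@T[:3,:3].T+T[:3,3]
    q=q*[1,-1,-1];u=q@k["mtx"].T;return u[:,:2]/u[:,2:]
a=np.linspace(0,2*np.pi,72,endpoint=False);R=np.c_[np.cos(a),np.sin(a)]
def hullc(pts):
    h=cv2.convexHull(pts.astype(np.float32));m=cv2.moments(h);return np.array([m['m10'],m['m01']])/m['m00'],m['m00']
def cyl(x,y,r,z0,z1): return np.vstack([np.c_[R*r+[x,y],np.full(72,z)] for z in(z0,z1)])
def blob(im,hue,near):
    h=cv2.cvtColor(im,cv2.COLOR_BGR2HSV);m=((h[...,0]>=hue[0])&(h[...,0]<=hue[1])&(h[...,1]>130)&(h[...,2]>60)).astype(np.uint8)
    n,l,s,c=cv2.connectedComponentsWithStats(m);i=1+np.argmin(np.hypot(*(c[1:]-near).T)+100*(s[1:,4]<30))
    ys,xs=np.nonzero(l==i);e=np.r_[[np.c_[xs+dx,ys+dy] for dx in(-.5,.5) for dy in(-.5,.5)]].reshape(-1,2)
    return hullc(e)
E
python3 - <<'E'
from h import *
ims={c:cv2.imread(f"pics/{c}0.png") for c in("top","side")}
def fit(name,hue,near,r,z0,z1):
    ob={c:blob(ims[c],hue,near[c]) for c in ims}
    for cs in(("top","side"),("top",),("side",)):
        f=lambda p:np.concatenate([hullc(proj(cyl(*p[:2],r,z0,z1),c))[0]-ob[c][0] for c in cs])
        s=least_squares(f,[.55,.15]);print(name,cs,s.x.round(4),s.fun.round(2),[(ob[c][1],hullc(proj(cyl(*s.x,r,z0,z1),c))[1]) for c in cs])
    return s.x
fit("cap",(5,16),dict(top=(215.5,226.5),side=(279,270)),.0275,.111,.149)
fit("blue",(100,125),dict(top=(260,229),side=(300,224)),.030,.112,.134)
s=get_state();print(s["position"],s["time"])
E
```

```text
cap ('top', 'side') [0.5183 0.202 ] [ 0.83  0.9  -0.94  0.83] [(302.5, 313.94782491389196), (872.0, 707.2705591248814)]
cap ('top',) [0.521  0.2045] [0. 0.] [(302.5, 314.3585462507326)]
cap ('side',) [0.517  0.1995] [ 0. -0.] [(872.0, 705.404849803308)]
blue ('top', 'side') [0.5123 0.0705] [ 0.45 -0.3   0.32  0.33] [(309.0, 333.4521843023831), (555.5, 581.0993604080286)]
blue ('top',) [0.5114 0.0718] [ 0. -0.] [(309.0, 333.5704145337222)]
blue ('side',) [0.5132 0.0698] [-0. -0.] [(555.5, 580.3270745796617)]
[0.25036888 0.6536785  0.40469128] 0.5
```

```bash
python3 - <<'E'
from h import *
ims={c:cv2.imread(f"pics/{c}0.png") for c in("top","side")}
near=dict(top=(215.5,226.5),side=(279,270))
for lab,sat in(("s130",130),("s200",200),("s220",220)):
    ob={}
    for c in ims:
        h=cv2.cvtColor(ims[c],cv2.COLOR_BGR2HSV)
        m=((h[...,0]>=5)&(h[...,0]<=16)&(h[...,1]>sat)&(h[...,2]>120)).astype(np.uint8)
        n,l,s,ce=cv2.connectedComponentsWithStats(m,connectivity=4);i=1+np.argmin(np.hypot(*(ce[1:]-near[c]).T)+100*(s[1:,4]<30))
        ys,xs=np.nonzero(l==i);e=np.vstack([np.c_[xs+dx,ys+dy] for dx in(-.5,.5) for dy in(-.5,.5)]);ob[c]=hullc(e);print(c,s[i],ob[c])
    for cs in(("top","side"),("top",),("side",)):
        f=lambda p:np.concatenate([hullc(proj(cyl(*p[:2],.0275,.111,.149),c))[0]-ob[c][0] for c in cs])
        r=least_squares(f,[.55,.15]);print(lab,cs,r.x.round(4),r.fun.round(2),[hullc(proj(cyl(*r.x,.0275,.111,.149),c))[1].round() for c in cs])
E
```

```text
top [206 217  20  19 166] (array([215.25922865, 225.95289256]), 302.5)
side [267 255  36  32 655] (array([282.54499807, 269.77307841]), 863.0)Traceback (most recent call last):
  File "<stdin>", line 13, in <module>
AttributeError: 'float' object has no attribute 'round'
```

```bash
python3 - <<'E'
from h import *
ims={c:cv2.imread(f"pics/{c}0.png") for c in("top","side")}
near=dict(top=(215.5,226.5),side=(279,270))
for sat in(130,180,210):
    ob={}
    for c in ims:
        h=cv2.cvtColor(ims[c],cv2.COLOR_BGR2HSV)
        m=((h[...,0]>=5)&(h[...,0]<=16)&(h[...,1]>sat)&(h[...,2]>110)).astype(np.uint8)
        m=cv2.morphologyEx(m,cv2.MORPH_CLOSE,np.ones((5,5)))
        m=cv2.morphologyEx(m,cv2.MORPH_OPEN,cv2.getStructuringElement(2,(11,11)))
        n,l,s,ce=cv2.connectedComponentsWithStats(m,connectivity=4);i=1+np.argmin(np.hypot(*(ce[1:]-near[c]).T))
        ys,xs=np.nonzero(l==i);e=np.vstack([np.c_[xs+dx,ys+dy] for dx in(-.5,.5) for dy in(-.5,.5)]);ob[c]=hullc(e);print(c,s[i],ob[c])
    for cs in(("top","side"),("top",),("side",)):
        f=lambda p:np.concatenate([hullc(proj(cyl(*p[:2],.0275,.111,.149),c))[0]-ob[c][0] for c in cs])
        r=least_squares(f,[.55,.15]);print(sat,cs,r.x.round(4),r.fun.round(2),[round(hullc(proj(cyl(*r.x,.0275,.111,.149),c))[1]) for c in cs])
s=get_state();R0=s["tcp_rot"];print(R0.T@(np.array([.52,.2033,0])-s["position"]))
E
```

```text
top [221 187  12  13 120] (array([226.39399745, 192.87292465]), 130.5)
side [267 259  29  28 505] (array([281.40412486, 272.62458194]), 598.0)
130 ('top', 'side') [0.5543 0.1938] [ -7.44  21.76 -14.9   -9.32] [313, 692]
130 ('top',) [0.6186 0.1724] [-0.  0.] [313]
130 ('side',) [0.5178 0.2068] [-0. -0.] [712]
top [259 144  27  21 484] (array([271.84251969, 154.0144357 ]), 508.0)
side [268 267  24  19 356] (array([279.399106  , 275.70306513]), 391.5)
180 ('top', 'side') [0.5925 0.1432] [-35.63  47.61 -22.86 -35.63] [307, 644]
180 ('top',) [0.7344 0.038 ] [0. 0.] [315]
180 ('side',) [0.5199 0.215 ] [-0. -0.] [719]
top [259 144  27  21 484] (array([271.84251969, 154.0144357 ]), 508.0)
side [268 268  24  18 332] (array([279.45159059, 276.11088059]), 361.5)
210 ('top', 'side') [0.5981 0.1416] [-35.08  45.71 -25.12 -37.21] [307, 641]
210 ('top',) [0.7344 0.038 ] [0. 0.] [315]
210 ('side',) [0.5195 0.2159] [0. 0.] [720]
[-0.41289475 -0.32408928  0.40472314]
```

```bash
python3 - <<'E'
from h import *
ob=dict(top=np.array((215.7,226.4)),side=np.array((279.5,270.5)))
for cs in(("top","side"),("top",),("side",)):
    f=lambda p:np.concatenate([hullc(proj(cyl(*p[:2],.0275,.111,.149),c))[0]-ob[c] for c in cs])
    r=least_squares(f,[.55,.15]);p=r.x;print(cs,p.round(4),r.fun.round(2),[cv2.boundingRect(proj(cyl(*p,.0275,.111,.149),c).astype(np.float32)) for c in cs])
s=get_state();print(s["tcp_rot"].T@(np.r_[.5195,.2035,.405]-s["position"]))
# orientation of caddy from jars ~ cap - blue
E
```

```text
('top', 'side') [0.5218 0.2031] [ 0.03 -0.72  0.56  0.18] [(205, 215, 22, 21), (266, 254, 28, 33)]
('top',) [0.5197 0.2031] [-0.  0.] [(205, 216, 22, 20)]
('side',) [0.523 0.203] [-0. -0.] [(266, 254, 27, 33)]
[-4.12345336e-01 -3.24135126e-01 -2.76839595e-04]
```

The cap's axis is at about (0.521, 0.203). I'm moving over it at the current height.

Request:
play_rows --pt "-1 -0.974 -0.763 0 0" --pt "-1 -0.974 -0.763 0 0" --pt "-1 -0.974 -0.763 0 0" --pt "-1 -0.974 -0.763 0 0" --pt "-1 -0.974 -0.763 0 0" --pt "-1 -0.974 -0.763 0 0" --pt "-1 -0.974 -0.763 0 0" --pt "-1 -0.974 -0.763 0 0" --pt "-1 -0.974 -0.763 0 0" --pt "-1 -0.974 -0.763 0 0" --pt "-1 -0.974 -0.763 0 0" --pt "-1 -0.974 -0.763 0 0" --force 40

```text
time: 2.0
position: [0.4418, 0.3345, 0.4049]
tcp_rot: [[-0.934, 0.358, 0.0], [0.358, 0.934, 0.0], [-0.0, 0.0, -1.0]]
contact_force: [0.5, 0.6, -0.4]
grip_width: 0.0911
grasp_force: 0.0
```

Request:
play_rows --pt "-1 -0.974 -0.763 0 0" --pt "-1 -0.974 -0.763 0 0" --pt "-1 -0.974 -0.763 0 0" --pt "-1 -0.974 -0.763 0 0" --pt "-1 -0.974 -0.763 0 0" --pt "-1 0 0 0.8 0" --pt "-1 0 0 0 0" --pt "-1 0 0 0 0"

```text
time: 3.0
position: [0.521, 0.2031, 0.3852]
tcp_rot: [[-0.934, 0.357, 0.0], [0.357, 0.934, 0.0], [-0.0, 0.0, -1.0]]
contact_force: [0.3, -0.4, -0.0]
grip_width: 0.0912
grasp_force: 0.0
```

```bash
python3 - <<'E'
from h import *
for c in("top","side"):
    im=camera(c)
    for d in silhouettes("cap",c)[:5]:
        ys,xs=np.nonzero(d["region"]);print(c,round(d["conf"],2),d["bbox"],xs.mean().round(1),ys.mean().round(1),len(xs))
    if c=="side": cv2.imwrite("pics/s2.png",cv2.resize(im[170:340,200:400],None,fx=3.5,fy=3.5,interpolation=2))
s=get_state();print(s["position"],s["tcp_rot"],s["qpos"],s["contact_force"])
E
```

```text
top 0.69 [247.6, 136.0, 295.7, 170.7] 271.4 154.2 1422
top 0.51 [215.8, 188.6, 235.6, 202.8] 226.8 192.1 148
top 0.45 [241.6, 262.9, 253.9, 279.0] 246.7 271.3 151
side 0.88 [335.2, 270.0, 355.1, 293.9] 344.0 280.5 308
side 0.78 [268.3, 253.5, 294.9, 288.9] 282.4 272.9 499
side 0.75 [319.0, 308.2, 344.8, 342.7] 331.3 323.3 651
side 0.67 [226.6, 266.8, 242.7, 288.2] 234.6 277.8 304
side 0.17 [259.1, 268.5, 296.3, 307.6] 279.6 290.6 870
[0.52096936 0.20309544 0.3853118 ] [[-9.34005907e-01  3.57256731e-01  7.70797494e-04]
 [ 3.57257010e-01  9.34006083e-01  2.56199654e-04]
 [-6.28400498e-04  5.14664798e-04 -9.99999670e-01]] [ 3.30037552e-01  1.84481698e-01  2.03160631e+00 -9.30110572e-06
  9.24692416e-01 -8.75423827e-01] [ 0.19400934  0.26204148 -0.81632764]
```

View pics/s2.png

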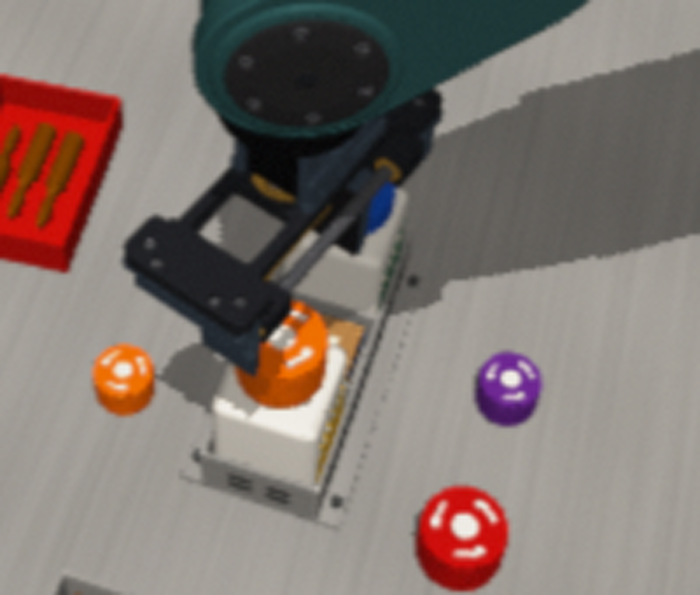

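The gripper is centred over the orange cap, which shows at about (280,270) in full-frame pixels. Now I descend and close gently.

Request:
play_rows --pt "-1 0 0 0.8 0" --pt "-1 0 0 0.8 0" --pt "-1 0 0 0.8 0" --pt "-1 0 0 0.5 0" --pt "-1 0 0 0.22 0" --pt "-1 0 0 0 0" --force 8

```text
time: 3.95
position: [0.521, 0.2029, 0.3067]
tcp_rot: [[-0.934, 0.358, -0.0], [0.358, 0.934, -0.0], [0.0, -0.0, -1.0]]
contact_force: [-0.1, 0.3, 1.5]
grip_width: 0.0909
grasp_force: 0.0
```

Request:
play_rows --pt "1 0 0 0 0" --pt "1 0 0 0 0" --pt "1 0 0 0 0" --pt "1 0 0 0 0" --pt "1 0 0 0 0" --pt "1 0 0 0 0" --force 8

```text
time: 4.7
position: [0.5211, 0.2029, 0.3069]
tcp_rot: [[-0.934, 0.358, 0.001], [0.358, 0.934, 0.0], [-0.0, 0.0, -1.0]]
contact_force: [1.1, 2.1, 2.8]
grip_width: 0.0557
grasp_force: 8.0
```

Request:
play_rows --pt "1 0 0 0 0" --pt "1 0 0 0 0" --pt "1 0 0 0.1 0" --pt "1 0 0 0.08 0" --pt "1 0 0 0.08 0" --pt "1 0 0 0 0" --pt "1 0 0 0 0" --force 45

```text
time: 5.58
position: [0.5213, 0.2031, 0.3009]
tcp_rot: [[-0.934, 0.358, 0.001], [0.358, 0.934, 0.001], [-0.001, 0.001, -1.0]]
contact_force: [-2.4, 3.7, 12.4]
grip_width: 0.0545
grasp_force: 45.0
```

Request:
play_rows --pt "1 0 0 0.03 0" --pt "1 0 0 0 -0.6" --pt "1 0 0 0 -0.6" --pt "1 0 0 0 -0.6" --pt "1 0 0 0 -0.6" --pt "1 0 0 0 0"

```text
time: 6.32
position: [0.5214, 0.2029, 0.3002]
tcp_rot: [[-0.988, 0.155, 0.001], [0.155, 0.988, 0.0], [-0.001, 0.001, -1.0]]
contact_force: [-0.2, 1.9, 11.9]
grip_width: 0.0551
grasp_force: 45.0
```

```bash
python3 - <<'E'
from h import *
s=get_state();print(s["position"],s["contact_force"],s["moment"],s["qpos"],s["grip_width"],s["time"]);R=s["tcp_rot"];print(np.degrees(np.arctan2(R[1,1],R[0,1])))
im=camera("side");cv2.imwrite("pics/s3.png",cv2.resize(im[220:330,220:340],None,fx=5,fy=5,interpolation=2))
E
```

```text
[0.52138928 0.20294735 0.30024036] [-0.16147145  1.9381798  11.90935527] [0.26032406 0.0705202  0.04299553] [ 3.29550128e-01  3.13701779e-01  2.06161363e+00 -7.94025268e-05
  7.65095862e-01 -1.08562527e+00] 0.0551090927361676 6.325
81.08687261285118
```

View pics/s3.png

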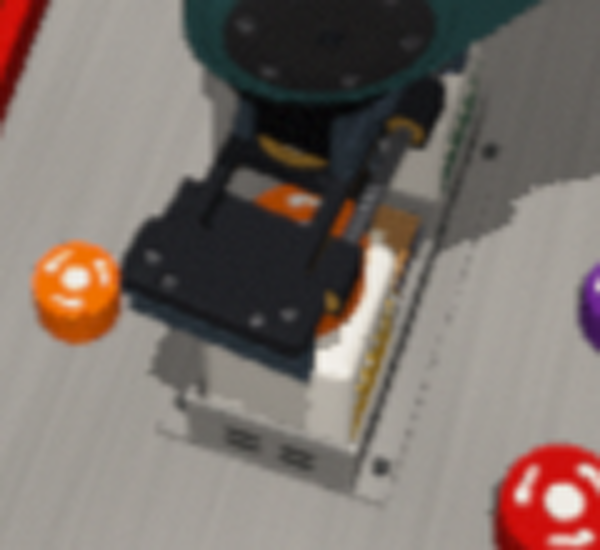

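The moment is small, so the cap is turning with the gripper. I'll continue to 62°.

Request:
play_rows --pt "1 0 0 0 -0.85" --pt "1 0 0 0 -0.85" --pt "1 0 0 0 -0.85" --pt "1 0 0 0 -0.85" --pt "1 0 0 0 -0.85" --pt "1 0 0 0 -0.85" --pt "1 0 0 0 -0.85" --pt "1 0 0 0 -0.85" --pt "1 0 0 0 -0.85" --pt "1 0 0 0 -0.85" --pt "1 0 0 0 -0.85" --pt "1 0 0 0 -0.65"

```text
time: 7.88
position: [0.5214, 0.2028, 0.3002]
tcp_rot: [[-0.753, -0.658, 0.001], [-0.658, 0.753, 0.0], [-0.001, -0.001, -1.0]]
contact_force: [-0.8, -0.3, 11.9]
grip_width: 0.0547
grasp_force: 45.0
```

Request:
play_rows --pt "1 0 0 0 0" --pt "1 0 0 0 0"

```text
time: 8.12
position: [0.5214, 0.2028, 0.3002]
tcp_rot: [[-0.754, -0.657, 0.001], [-0.657, 0.754, 0.0], [-0.001, -0.001, -1.0]]
contact_force: [-0.4, -1.2, 11.8]
grip_width: 0.0551
grasp_force: 45.0
```

```bash
python3 - <<'E'
from h import *
s=get_state();print(s["position"],s["contact_force"],s["moment"],s["qpos"],s["grip_width"],s["time"]);R=s["tcp_rot"];print(np.degrees(np.arctan2(R[1,1],R[0,1]))-69.05)
E
```

```text
[0.52142116 0.20282236 0.3002307 ] [-0.37712918 -1.16305815 11.80522301] [-0.01968104 -0.01893671  0.06274945] [ 3.29361556e-01  3.13696774e-01  2.06164569e+00 -5.08529231e-04
  7.65062248e-01 -1.95758333e+00] 0.05514860236217685 8.125
62.003273797686106
```

Request:
play_rows --pt "1 0 0 -0.15 0" --pt "1 0 0 -0.15 0" --pt "1 0 0 -0.15 0" --pt "1 0 0 -0.15 0" --pt "1 0 0 0 0"

```text
time: 8.75
position: [0.5208, 0.2027, 0.3144]
tcp_rot: [[-0.754, -0.657, -0.0], [-0.657, 0.754, -0.0], [0.0, 0.0, -1.0]]
contact_force: [0.4, -0.4, -0.4]
grip_width: 0.0546
grasp_force: 45.0
```

Free: there is no pull force 14 mm up, well past the locked height. Lifting on.

Request:
play_rows --pt "1 0 0 -0.3 0" --pt "1 0 0 -0.4 0" --pt "1 0 0 -0.4 0" --pt "1 0 0 -0.5 0" --pt "1 0 0 -0.5 0" --pt "1 0 0 -0.5 0" --pt "1 0 0 -0.5 0" --pt "1 0 0 -0.5 0" --pt "1 0 0 -0.22 0" --pt "1 0 0 0 0" --pt "1 0 0 0 0" --pt "1 0 0 0 0"

```text
time: 10.25
position: [0.5209, 0.2028, 0.4095]
tcp_rot: [[-0.754, -0.657, -0.001], [-0.657, 0.754, -0.0], [0.001, 0.0, -1.0]]
contact_force: [0.8, -0.0, -0.1]
grip_width: 0.0551
grasp_force: 45.0
```

```bash
python3 - <<'E'
from h import *
s=get_state();print(s["position"],s["contact_force"],s["time"],s["grip_width"])
for c in("side","top"):
    im=camera(c)
    for l in("cap","jar"):
        for d in silhouettes(l,c)[:5]: print(c,l,round(d["conf"],2),d["bbox"])
    if c=="side": cv2.imwrite("pics/s4.png",cv2.resize(im[200:340,200:380],None,fx=4,fy=4,interpolation=2))
x,y=s["position"][:2]
for z in (.207,.214,.221): print(z,cv2.boundingRect(proj(cyl(x,y,.0275,z,z+.038),"side").astype(np.float32)))
E
```

```text
[0.52087763 0.2027809  0.40952249] [ 0.7775121  -0.00174622 -0.07020796] 10.25 0.05506782962288685
side cap 0.77 [266.5, 226.9, 288.4, 262.7]
side cap 0.76 [318.9, 305.2, 342.9, 342.4]
side cap 0.74 [334.4, 270.7, 353.5, 291.8]
side cap 0.55 [228.5, 268.7, 242.3, 289.2]
side jar 0.75 [261.4, 265.6, 296.4, 308.6]
top cap 0.7 [241.1, 264.4, 256.4, 280.1]
top cap 0.58 [221.1, 188.2, 236.1, 199.1]
0.207 (267, 228, 30, 36)
0.214 (267, 226, 30, 36)
0.221 (267, 224, 30, 36)
```

View pics/s4.png

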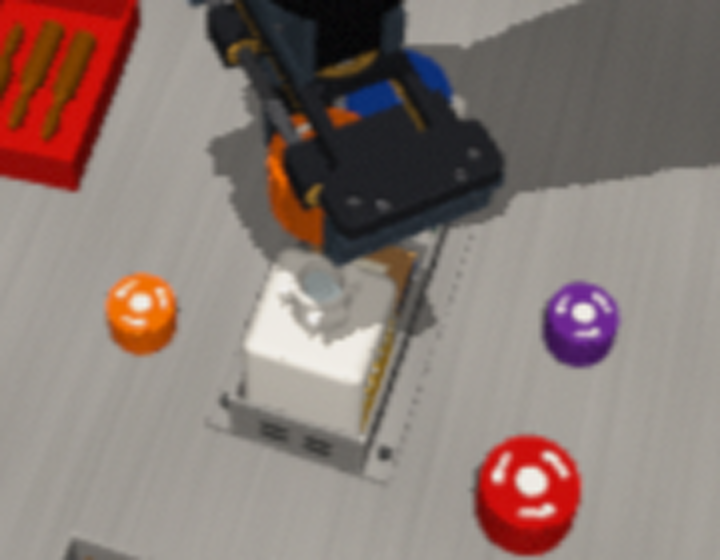

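The open jar is standing in its bay with its mouth at about side (280,270). The cap is in the gripper directly above it (bottom edge at row 262.7, against 262 predicted for 8 cm). Handing in.

```bash
python3 -c "
from plant import job_done;print(job_done())"
```

```text
the job is handed in; nothing more can be done
None
```

The tablet jar is open and standing in its bay, with the orange cap gripped level about 8 cm above the mouth; I handed the job in at about 10.5 s, and no verdict came back.

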